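# Lock the drilling jig's swing clamp with the flat driver

### The arm

A 6-joint arm with a two-finger parallel gripper is mounted at the origin on a cart in front of the work surface, level with it; the furniture and walls round the work are solid. World frame = base frame: x ahead of the robot, y to its left, z up, the work surface at z = 0. Lengths are in m, angles in degrees, forces in N, time in s.
With the tool pointing down it reaches from about 0.275 to 1 m from the base axis. Payload 8.4 kg.
Tool frame: the origin (TCP) lies at the very end of the fingers, on their centre line; the grasp point (between the pads) lies 19 mm behind it; z points along the fingers, y is the line along which they close (so a half turn about z gives the same grasp; the last joint's range is limited). The gripper opens to 85 mm and grips with 20 to 120 N. Pads are 22 mm wide; open, the fingers measure 114 mm over their backs; the gripper's body (76 mm by 85 mm) begins 54 mm behind the grasp point. The pads swing forward as they close: fully open they stand 13 mm farther back than shut.
Start: joints at [71.597, 20.225, 93.587, -0, 66.188, -0.138], TCP at [0.196, 0.594, 0.231] pointing down, gripper open.
Joint ranges: [-150.9, 150.9], [-52.94, 120.26], [3.33, 152.33], [-74.26, 254.26], [0, 154.13], [-172.89, 172.89]. Speed limits (degrees/s): [127.2, 127.2, 159.86, 180, 180, 180].

### API

Orientations are given as [roll, pitch, yaw] about the fixed x, y, z axes, in that order (R = Rz(yaw) Ry(pitch) Rx(roll)).
In Python, from rig import manip, sensors, eyes, close_job gives the robot as it stands. Calls block until the motion is done:
- manip.move_pose(position, orientation): joint-space move of the TCP to a pose.
- manip.movel(position, orientation=None, speed=0.15, contact_N=None): straight line of the TCP; orientation=None keeps the orientation; speed is the mean speed in m/s. With contact_N (N) it stops when the force on the tool has changed by that much, and returns True; else False.
- manip.move_joints(angles): joint-space move.
- manip.grip(opening, squeeze=None): finger opening in m; squeeze is the grip in N (None keeps the last); returns when the fingers have stopped.
- manip.pause(seconds).
- manip.inverse_kinematics(position, orientation): joint angles nearest the present ones, or None.
- sensors.read_state(): the state.
- eyes.grab_frame(name): name is "side" or "top" or "wrist"; returns the picture (400x640x3 uint8, blue, green, red); there is no depth.
- eyes.camera_info(name): a dict with "mtx" (3x3 intrinsics, pixels), "eye" and "attitude" of the camera in the world. Camera axes: x right, y down, z forward; pixel columns grow to the right and rows downward; lengths in m; the calibration is good to about 2 mm. A picture is of the moment at which its call begins: read the wrist's pose just before it. camera_info takes no time and is no camera call; for the wrist camera it gives the pose at the moment of the call.
A pose or a line that the arm cannot do raises manip.MotionError and nothing moves.
- close_job(): hands the job in; it is judged then, once.
The state is a dict: "time": time; "joint_positions": joint angles; "qd": joint speeds; "joint_efforts": joint torques, N m; "ee_pos": TCP position; "tool_rot": TCP orientation; "force": force on the tool from outside, world axes, zero at the start; "wrist_torque": the same for the moment, N m; "finger_gap": finger opening in m; "grip_force": force on a finger pad.
Only numpy, scipy, OpenCV 4.12 (cv2) and the standard library are available. Lean on these libraries where they do the work, as an engineer would, in place of code of your own. Each camera call takes 0.05 s, during which the arm holds its last target. There are 200 camera calls.

### The job

A lock core lies in the drilling jig on the bench. Take the flat driver out of its wooden tool block, set its blade in the slot of the jig's clamp screw and turn the screw clockwise, with the blade seated all the way, until it stops and the clamp finger lies straight across the core. Then put the driver back upright in the block's hole, down on its collar, and let go.

Things in the scene. Friction and masses are not known exactly. Their poses are not given: they have to be found in the camera images.
- driver_grip (a point): Flat driver, loose, 0.16 kg, upright, blade down. This point: middle of its black paddle handle, 36 (its x) x 16 (its y) x 46 mm tall. Its z is up. Below the handle: a steel collar, 52 mm across, 6 mm thick, its underside 29 mm below the point; a 16 mm shank; a flat blade 24 mm wide along x, 4 mm thick, whose tip is 69 mm below the point. x is known up to half a turn.
- slot (a point): Centre of the slot's floor in the jig's round steel clamp screw (49 mm across; its top 18 mm above the floor; hexagon bolts are not it). z up; x runs along the slot and the steel clamp finger fixed under it. Closed slot: 28 x 6.5 mm, lowest 8 mm straight, then flared to a 40 x 20 mm mouth. Floor about 53 mm above the bench; the jig is fixed. The point turns with the screw.
- clamp_screw (a joint): Angle of the clamp screw in rad, growing clockwise seen from above. It starts at 0 to 0.35 and ends at a hard stop at 1.3, where the clamp finger lies straight across the lock core. Friction of about 0.12 N m holds it where it is left. The blade has about 0.1 rad of play in the slot either way, so turn the driver about 0.1 to 0.15 rad past the angle wanted.
- block_hole (a point): Centre of the mouth of the 36 mm round hole in the top of the fixed wooden tool block (64 x 64 x 100 mm high), on its top face; z up. The driver hangs upright in it, collar resting on the top face, so its handle's middle is 29 mm above this point. The driver's turn in the hole does not matter.

How it is judged:
By the outcome, as a careful person would: the job done as asked, in the order asked, and still so for the second after the job is handed in, with the robot touching nothing.
It also fails if it takes over 48 s, if anything falls off the work surface, if the arm or the gripper's body presses on something with over 40 N, if the wrist force passes 120 N, or if a joint passes its speed limit or range.

## Working session

There is one attempt and no reset: what is moved stays moved. The work goes in short steps, each a Python script; the robot and the scene stay as the last script left them, time stands still between calls to the robot, and variables do not carry over. Pictures are saved under pics/ and viewed, at most 10 in all, crops included, and the job is handed in when it is done.

```bash
mkdir -p pics; ls
python3 - <<'E'
from rig import manip,sensors,eyes
import cv2,numpy as np
for n in("side","top","wrist"):
    i=eyes.camera_info(n);print(n,i)
    cv2.imwrite(f"pics/{n}0.png",eyes.grab_frame(n))
s=sensors.read_state();print(s)
E
```

```text
pics
side {'mtx': array([[457.14015234,   0.        , 324.06812479],
       [  0.        , 457.14015234, 203.80388002],
       [  0.        ,   0.        ,   1.        ]]), 'eye': array([1.15492177, 0.00228322, 0.50150068]), 'attitude': array([-116.54692422,    0.91040895,   77.27833462])}
top {'mtx': array([[395.02986504,   0.        , 321.43013494],
       [  0.        , 395.02986504, 200.79615009],
       [  0.        ,   0.        ,   1.        ]]), 'eye': array([0.35431936, 0.15610036, 0.96635724]), 'attitude': array([-175.88129003,    0.95253998,  -90.74165912])}
wrist {'mtx': array([[298.78039649,   0.        , 326.18490101],
       [  0.        , 298.78039649, 193.97760289],
       [  0.        ,   0.        ,   1.        ]]), 'eye': array([0.13120647, 0.61512265, 0.37215581]), 'attitude': array([ 1.64290663e+02, -2.56848885e-03,  7.17362577e+01])}
{'time': 0.15, 'joint_positions': array([ 7.15975144e+01,  2.02541565e+01,  9.36197568e+01,  3.29022679e-05,
        6.61888668e+01, -1.38642937e-01]), 'qd': array([-0.02615073, -0.10731964, -0.04702879,  0.05715303, -0.00193688,
        0.02657072]), 'joint_efforts': array([ 8.12693384e-05, -6.05633497e+01, -3.42336309e+01, -1.75167878e-05,
        6.12868040e-03, -4.74151977e-05]), 'ee_pos': array([0.1957638 , 0.59315453, 0.23072209]), 'tool_rot': array([-1.79937220e+02, -1.82000697e-04,  1.61736144e+02]), 'force': array([ 0.53073297, -0.32590682,  0.36635637]), 'wrist_torque': array([-0.01923103,  0.01666554, -0.02987543]), 'grip_force': 0.0, 'finger_gap': 0.08563936778899307}
```

View pics/top0.png

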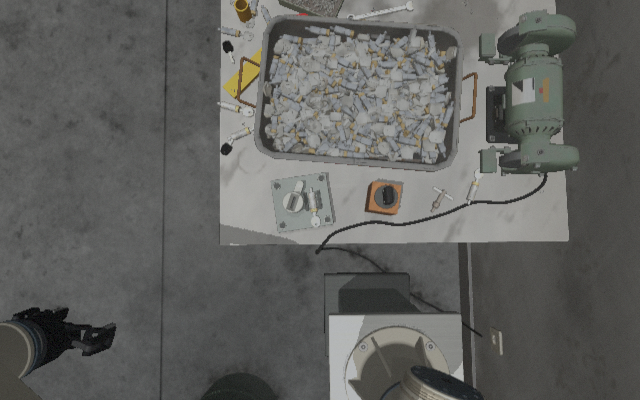

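View pics/side0.png

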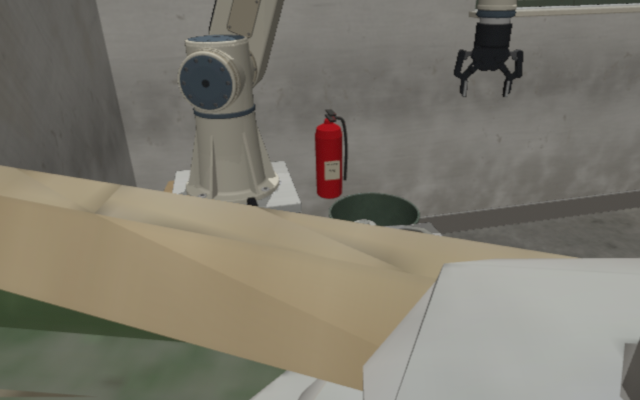

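The side camera is blocked by foreground objects. The top view shows the jig at about (303,200), its screw near (294,202), and the tool block with the driver at about (386,196).

```bash
cat > h.py <<'E'
from rig import manip,sensors,eyes,close_job
import cv2,numpy as np
from scipy.spatial.transform import Rotation as R
def ray(info,uv,z):
    "pixel -> world point on the plane at height z"
    d=R.from_euler('xyz',info["attitude"],degrees=True).as_matrix()@np.linalg.inv(info["mtx"])@[*uv,1]
    e=info["eye"]; return e+d*(z-e[2])/d[2]
def proj(info,p):
    c=R.from_euler('xyz',info["attitude"],degrees=True).as_matrix().T@(np.array(p)-info["eye"])
    return (info["mtx"]@c)[:2]/c[2]
E
python3 - <<'E'
from h import *
i=eyes.camera_info("top")
for n,uv,z in(("drv",(386,194),.152),("block",(385,197),.1),("screw",(294,202),.071)): print(n,ray(i,uv,z))
im=cv2.imread("pics/top0.png")[150:250,250:450]
cv2.imwrite("pics/topc.png",cv2.resize(im,None,fx=4,fy=4,interpolation=cv2.INTER_CUBIC))
E
```

```text
drv [0.42531688 0.03541637 0.152     ]
block [0.42327411 0.03006201 0.1       ]
screw [0.41712651 0.23258913 0.071     ]
```

View pics/topc.png

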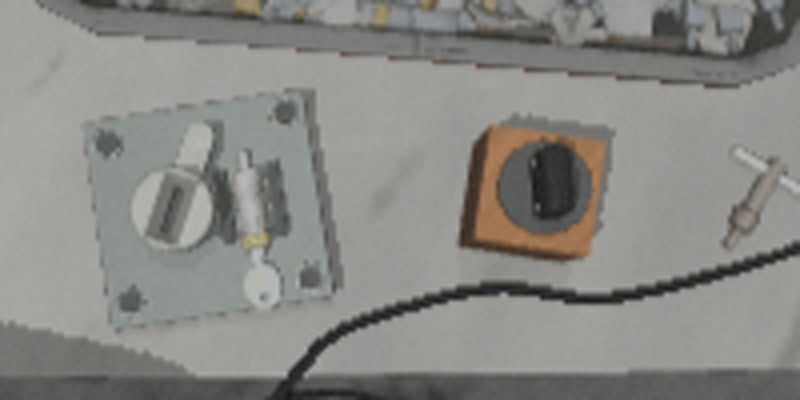

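The crop shows the screw centred at about (173,208), with its slot running from (155,240) to (190,175) (yaw about -28°). The driver collar is at about (545,188), with the handle nearly along world x. Next I'll take wrist close-ups of both.

Run:
```python
from h import *
import json
out=[]
for n,p,y in(("ws",[.417,.233,.21],152),("wd",[.425,.033,.27],182)):
    manip.move_pose(p,[180,0,y]); manip.pause(.15)
    i=eyes.camera_info(n:="wrist") if 0 else eyes.camera_info("wrist"); im=eyes.grab_frame("wrist")
    tag="ws" if y==152 else "wd"
    json.dump({k:v.tolist() for k,v in i.items()},open(tag+".json","w"))
    cv2.imwrite(f"pics/{tag}.png",im)
    s=sensors.read_state();print(s["time"],s["ee_pos"],s["joint_positions"].round(1),i["eye"],i["attitude"])
    print(proj(i,[p[0],p[1],.071 if y==152 else .1]))
```

```text
1.9083 [0.41686463 0.233715   0.2099697 ] [ 29.1   8.4 112.4   0.   59.2 -33. ] [0.3568243  0.26630659 0.35153563] [ 1.64303833e+02 -7.83865025e-02  6.20764784e+01]
[324.49496452 183.94646142]
3.0167 [0.42496621 0.03384999 0.26961953] [  4.3  -0.4 113.8   0.   66.7 -87.7] [0.35703876 0.03174661 0.411175  ] [ 1.64303594e+02 -8.84663510e-02  9.20456469e+01]
[324.63084237 176.35229442]
```

View pics/ws.png

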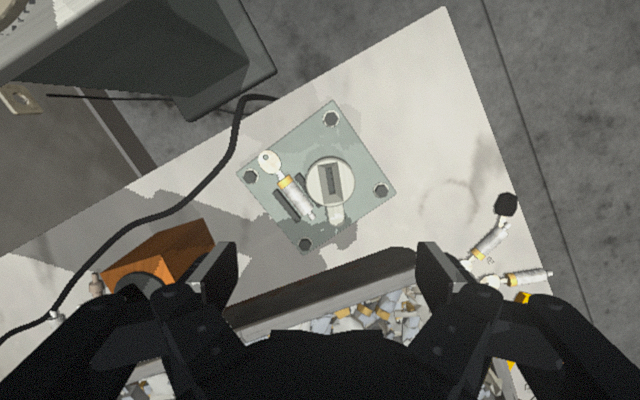

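View pics/wd.png

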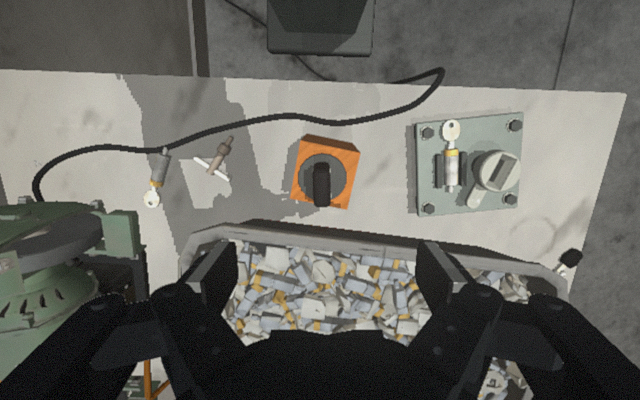

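The wrist views show the screw at about (330,183) in the first, and the driver handle at about (321,185) on a collar at (323,176) in the second. I'll enlarge both.

Run:
```python
from h import *
a=cv2.imread("pics/ws.png")[150:240,295:365]; b=cv2.imread("pics/wd.png")[130:220,288:358]
f=lambda x:cv2.resize(x,None,fx=5.6,fy=5.6,interpolation=cv2.INTER_CUBIC)
cv2.imwrite("pics/comp.png",np.hstack([f(a),f(b)]))
```

```text
(no output)
```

View pics/comp.png

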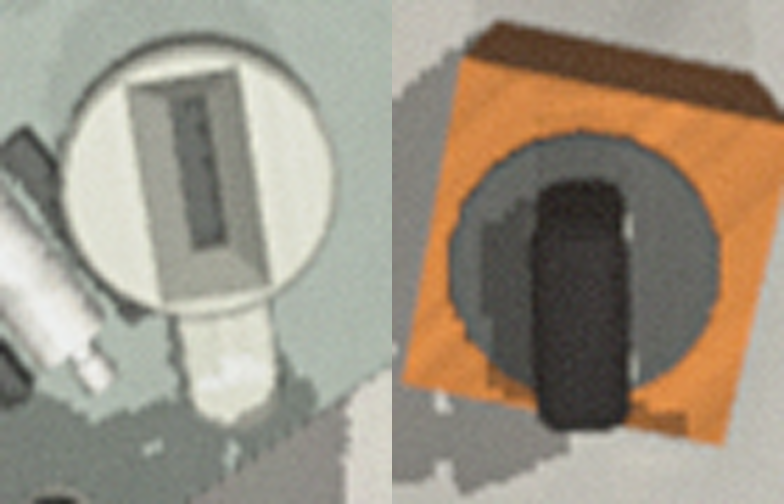

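```bash
cat > m.py <<'E'
from h import *
import json
def pts(tag,off,l,z,dx=0):
    i=json.load(open(tag+".json")); 
    return np.array([ray(i,[off[0]+(x-dx+.5)/5.6-.5,off[1]+(y+.5)/5.6-.5],z) for x,y in l])
def yaw(a,b): d=b-a; return np.degrees(np.arctan2(d[1],d[0]))
S=(295,150);D=(288,130)
m=pts("ws",S,[(128,85),(238,67),(271,282),(164,302)],.071)
print("mouth",m.mean(0),yaw(m[0],m[3]),yaw(m[1],m[2]),[np.linalg.norm(m[a]-m[b]) for a,b in((0,1),(1,2),(2,3),(3,0))])
f=pts("ws",S,[(170,98),(204,95),(227,243),(194,250)],.057)
print("floor",f.mean(0),yaw(f[0],f[3]),yaw(f[1],f[2]))
print("disc",pts("ws",S,[(62,178),(335,178)],.071),pts("ws",S,[(198,47),(198,314)],.071))
b=pts("wd",D,[(462,57),(722,445),(403,383)],.1,392); print("block",b,(b[0]+b[1])/2,yaw(b[2],b[0]),[np.linalg.norm(b[0]-b[1])/2**.5,np.linalg.norm(b[2]-b[0])])
c=pts("wd",D,[(448,266),(720,266),(584,130)],.106,392); print("collar",c,c[:2].mean(0))
h=pts("wd",D,[(533,240),(622,240),(628,428),(545,428)],.152,392); print("handle",h.mean(0),yaw(h[0],h[3]),yaw(h[1],h[2]),[np.linalg.norm(h[0]-h[1]),np.linalg.norm(h[1]-h[2])])
E
python3 m.py
```

```text
mouth [0.41865623 0.23856214 0.071     ] -19.047030947011905 -18.713348138465562 [np.float64(0.018867012679225192), np.float64(0.03845749184131494), np.float64(0.019104114701948467), np.float64(0.039021673844293364)]
floor [0.4193862  0.23809099 0.057     ] -19.128301268579502 -18.953800666870418
disc [[0.4062426  0.21816187 0.071     ]
 [0.42826152 0.25967471 0.071     ]] [[0.39715719 0.24938076 0.071     ]
 [0.43897312 0.22740048 0.071     ]]
block [[ 0.38744201  0.00643838  0.1       ]
 [ 0.46080138  0.05826351  0.1       ]
 [ 0.45032795 -0.00423666  0.1       ]] [0.42412169 0.03235094 0.1       ] 170.36574539081533 [np.float64(0.06351157252504751), np.float64(0.06378556083573333)]
collar [[0.42547391 0.00478328 0.106     ]
 [0.42368055 0.05547631 0.106     ]
 [0.39922686 0.0293201  0.106     ]] [0.42457723 0.03012979 0.106     ]
handle [0.42578453 0.03042402 0.152     ] 4.938955370177223 3.9694250142843903 [np.float64(0.014035147868573333), np.float64(0.031168683476248314)]
```

Run:
```python
from h import *
import json
fs=[]
for t,y in(("w1",-19),("w2",161)):
    manip.move_pose([.4187,.238,.17],[180,0,y]); manip.pause(.2)
    i=eyes.camera_info("wrist"); im=eyes.grab_frame("wrist")
    json.dump({k:v.tolist() for k,v in i.items()},open(t+".json","w"))
    s=sensors.read_state();print(s["time"],s["ee_pos"])
    u,v=np.round(proj(i,[.4187,.238,.071])).astype(int); print(t,u-35,v-45)
    fs.append(cv2.resize(im[v-45:v+45,u-35:u+35],None,fx=5.6,fy=5.6,interpolation=cv2.INTER_CUBIC))
cv2.imwrite("pics/comp2.png",np.hstack(fs))
```

```text
6.5583 [0.41871822 0.23795512 0.17002932]
w1 292 151
9.4583 [0.41870706 0.23799834 0.17000706]
w2 290 150
```

View pics/comp2.png

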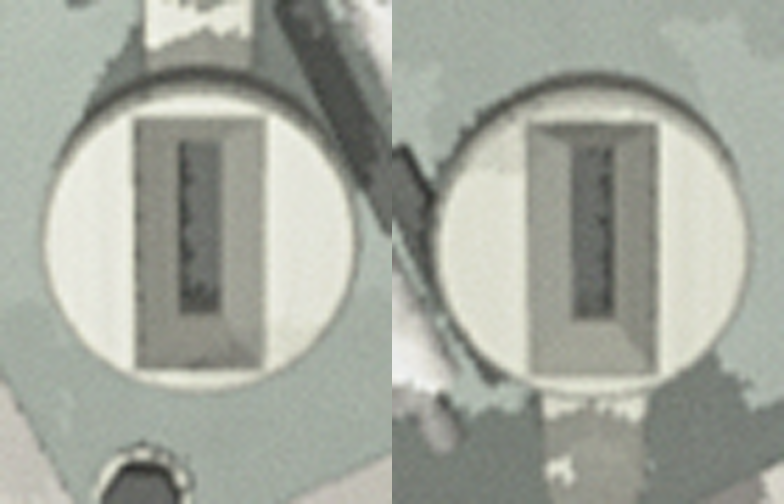

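In both views the slot is aligned with the image columns, so its yaw is about -19°. The mouth is centred at crop (200,243) in the first and (201.5,248.5) in the second.

```bash
python3 - <<'E' | tail -2
from m import *
a=pts("w1",(292,151),[(200,243)],.071)[0];b=pts("w2",(290,150),[(201.5,248.5)],.071)[0]
print(a,b);print((a+b)/2, R.from_euler('z',19,degrees=True).apply(a-b))
E
python3 - <<'E'
from h import *
d=np.array([.425,.0305]); o=[180,0,184.5]
manip.move_pose([*d,.21],o); manip.movel([*d,.112],speed=.12); manip.grip(.0,60)
s=sensors.read_state();print(s["time"],s["ee_pos"],s["finger_gap"],s["grip_force"],s["force"],s["joint_positions"])
E
```

```text
[0.41996613 0.23740964 0.071     ] [0.41826212 0.23847657 0.071     ]
[0.41911413 0.23794311 0.071     ] [ 0.00195853 -0.00045403  0.        ]
11.925 [0.4252107  0.0304695  0.11227794] 0.014939830125995578 58.77062201499939 [-0.56963445 -1.34842425  6.16523319] [ 3.89921073e+00  1.23857886e+01  1.23177613e+02 -3.82703280e-03
  4.44121424e+01 -9.05955995e+01]
```

Run:
```python
from h import *
p=sensors.read_state()["ee_pos"]
manip.movel([p[0],p[1],.20],speed=.15)
manip.move_pose([.4191,.2379,.20],[180,0,161]); manip.movel([.4191,.2379,.145],speed=.12); manip.pause(.15)
i=eyes.camera_info("wrist"); im=eyes.grab_frame("wrist"); cv2.imwrite("pics/hov.png",im)
s=sensors.read_state();print(s["time"],s["ee_pos"],s["tool_rot"],s["finger_gap"],s["force"],s["wrist_torque"])
u,v=np.round(proj(i,[.4191,.2379,.071])).astype(int);print(u,v)
for z in(.0927,): print("tip expected",proj(i,[.4191,.2379,z]),"slot",proj(i,[.4191,.2379,.071]))
cv2.imwrite("pics/hovc.png",cv2.resize(im[v-60:v+60,u-80:u+80],None,fx=5,fy=5,interpolation=cv2.INTER_CUBIC)); print(u-80,v-60)
```

```text
14.3083 [0.41968325 0.23806298 0.14579993] [1.79936390e+02 5.81932773e-02 1.60988533e+02] 0.01575645013057272 [-0.37885704 -0.11587265 -2.72486365] [ 0.07114338 -0.03548118  0.03572302]
325 202
tip expected [324.47271978 211.86241722] slot [324.5588482 202.4374504]
245 142
```

View pics/hovc.png

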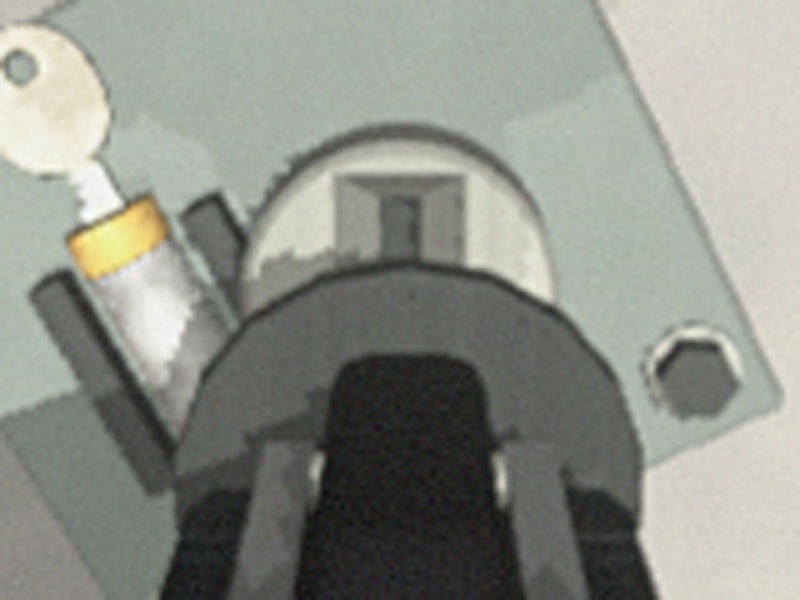

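The slot is centred at crop column 401 and the collar and handle at about 407, so the driver sits roughly 0.7 mm to the right. I'll correct for that and insert.

Run:
```python
from h import *
x,y=.4189,.2373
manip.movel([x,y,.125],speed=.1)
c=manip.movel([x,y,.100],speed=.03,contact_N=15)
s=sensors.read_state();print(c,s["time"],s["ee_pos"],s["tool_rot"],s["finger_gap"],s["force"],s["wrist_torque"])
```

```text
True 15.325 [0.41886993 0.23723062 0.10457673] [-1.79969863e+02 -1.92107559e-02  1.61004973e+02] 0.01533855137366242 [-1.28377772 -0.36840904  8.74937907] [-0.26608464  0.29894755 -0.01786903]
```

Run:
```python
from h import *
manip.grip(0,100)
x,y,z=.4189,.2373,.1040
t0=None
for yaw in [150,135,120,110,104,100,97,94,91,88,85]:
    manip.move_pose([x,y,z],[180,0,yaw])
    s=sensors.read_state();print(yaw,round(s["time"],2),s["ee_pos"].round(4),s["tool_rot"].round(1),s["force"].round(1),s["wrist_torque"].round(2),round(s["finger_gap"],4))
    if abs(s["wrist_torque"][2])>.7 or np.linalg.norm(s["force"])>45: break
```

```text
150 15.84 [0.4189 0.2373 0.1046] [-180.   -0.  150.] [-2.  -2.2 14.7] [-0.5   0.84 -0.  ] 0.0149
135 16.2 [0.4189 0.2372 0.1046] [-180.    0.  135.] [-3.9 -2.8 13.1] [-0.59  0.76 -0.08] 0.0148
120 16.56 [0.4189 0.2372 0.1046] [-180.    0.  120.] [-4.7 -3.1 14.4] [-0.6   0.84 -0.  ] 0.0149
110 16.85 [0.4188 0.2372 0.1046] [-180.    0.  110.] [-3.8 -3.4 14. ] [-0.55  0.83  0.03] 0.0146
104 17.1 [0.4188 0.2372 0.1046] [-180.    0.  104.] [-4.3 -2.4 14.3] [-0.58  0.89  0.01] 0.0148
100 17.35 [0.4188 0.2372 0.1046] [-180.    0.  100.] [-4.1 -2.7 13.9] [-0.53  0.92  0.06] 0.0148
97 17.6 [0.4188 0.2372 0.1046] [-180.    0.   97.] [-3.4 -2.5 14.7] [-0.59  0.82  0.05] 0.015
94 17.85 [0.4188 0.2372 0.1046] [-180.    0.   94.] [-4.1 -1.4 13.9] [-0.48  0.87  0.34] 0.0151
91 18.1 [0.4188 0.2373 0.1046] [-180.     0.    91.1] [-4.4 -1.7 14. ] [-0.4   0.99  0.8 ] 0.0149
```

The torque has risen to 0.8 N m, so the screw is at its hard stop. I'll centre the blade in its play, lift, and check.

Run:
```python
from h import *
x,y=.4189,.2373
manip.pause(.2)
manip.move_pose([x,y,.1045],[180,0,96.5])
s=sensors.read_state();print(s["force"].round(1),s["wrist_torque"].round(2))
manip.movel([x,y,.17],speed=.1); manip.pause(.1)
s=sensors.read_state();print(s["time"],s["force"].round(1),s["finger_gap"])
manip.move_pose([.4245,.0312,.21],[180,0,184.5]); manip.pause(.2)
cv2.imwrite("pics/aft_top.png",eyes.grab_frame("top")); im=eyes.grab_frame("wrist")
s=sensors.read_state();print(s["time"],s["ee_pos"])
cv2.imwrite("pics/aft.png",im)
```

```text
[-3.1 -1.1  9. ] [-0.2   0.69  0.08]
19.4583 [-0.8 -0.7 -3.2] 0.014781796632849478
21.4833 [0.42451084 0.03135835 0.20996058]
```

View pics/aft.png

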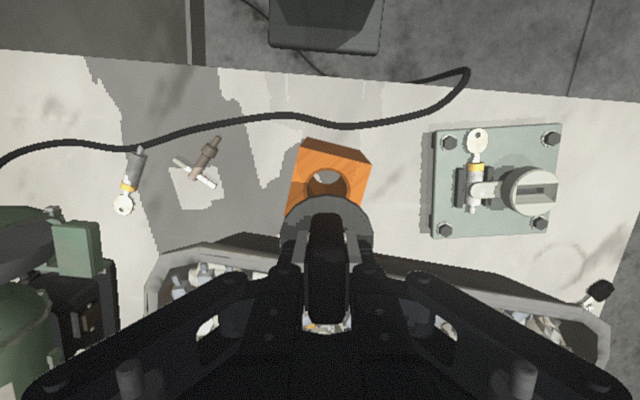

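The clamp finger at about (485,188) lies straight across the core, parallel to the jig plate. The block hole at (327,183) is straight below the driver, so I'll put it back.

Run:
```python
from h import *
x,y=.4245,.0315
manip.movel([x,y,.13],speed=.1)
c=manip.movel([x,y,.106],speed=.03,contact_N=8)
s=sensors.read_state();print(c,s["time"],s["ee_pos"],s["force"].round(1),s["wrist_torque"].round(2))
if c and abs(s["ee_pos"][2]-.112)<.003:
    manip.grip(.045); manip.pause(.2); manip.grip(.085)
    p=sensors.read_state()["ee_pos"]; manip.movel([p[0],p[1],.27],speed=.12); manip.pause(.4)
    im=eyes.grab_frame("wrist"); 
    cv2.imwrite("pics/fin.png",np.vstack([cv2.resize(im[110:230,260:560],None,fx=2.5,fy=2.5),cv2.resize(eyes.grab_frame("top")[150:250,250:450],(750,300))[:, :]]))
    print(sensors.read_state()["time"])
```

```text
True 23.0333 [0.42440011 0.03149139 0.1123599 ] [-1.3 -0.3  8.8] [-0.01  0.25  0.03]
26.075
```

View pics/fin.png

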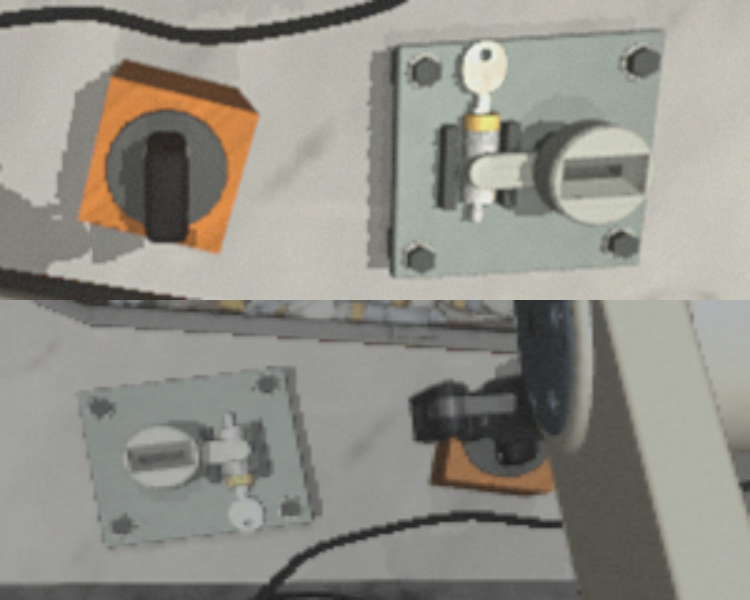

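The driver stands upright with its collar flat on the block at about (167,170). The clamp finger at about (500,170) lies straight across the core.

```bash
python3 -c "
from rig import close_job
print(close_job())"
```

```text
the job is handed in; nothing more can be done
None
```

The job is handed in: the clamp screw is turned to its stop with the finger straight across the core, and the driver is back upright in the block on its collar and released, at about 26 s of the 48 s allowed.

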